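Centre the porcelain bird on its stand

ROBOT

A 6-joint arm with a two-finger parallel gripper is mounted at the origin on the work surface. World frame = base frame: x ahead of the robot, y to its left, z up, the work surface at z = 0. Lengths are in m, angles in rad, forces in N, time in s.
With the tool pointing down it reaches from about 0.3 to 0.85 m from the base axis. Payload 4.2 kg.
Tool frame: the origin (TCP) lies at the very end of the fingers, on their centre line; the grasp point (between the pads) lies 19 mm behind it; z points along the fingers, y is the line along which they close (so a half turn about z gives the same grasp; the last joint's range is limited). The gripper opens to 91 mm and grips with 3 to 60 N. Pads are 32 mm wide; open, the fingers measure 118 mm over their backs; the gripper's body (76 mm by 178 mm) begins 60 mm behind the grasp point.
Start: joints at [1.105, 0.32, 1.565, -0, 1.257, -0.02], TCP at [0.248, 0.519, 0.214] pointing down, gripper open.
Joint ranges: [-3.11, 3.11], [-0.84, 2.01], [0.21, 2.61], [-1.34, 4.49], [0.05, 2.63], [-2.56, 2.56]. Speed limits (rad/s): [2.57, 2.57, 3.14, 3.14, 3.14, 3.14].

INTERFACE

Orientations are given as a 3x3 rotation matrix whose columns are the frame's x, y, z axes.
In Python, from workcell import arm, optics gives the robot as it stands.
- The arm moves only by the tool servo_tool, never from a script. Its arguments are lists of equal length, an entry for each row: "translation": the shift along the tool's x, y, z as a fraction of full scale, a list of three; "turn": the turn about the tool's z as a fraction of full scale. In form: {"translation": [[dx, dy, dz], ...], "turn": [turn, ...]}. A call has 1 to 20 rows; each row is the pose to reach, as a shift and turn from the pose commanded when the call began, along the tool's axes at that moment, turning the shorter way round; what a row does not reach only later rows make up. Full scale, the value 1, is 30 cm for a shift and pi rad for a turn. A row lasts 1/12 s, in which the tool goes at most 41.7 mm and 7.16 degrees, less where a joint would pass 70% of its speed; a pose out of reach is approached as far as the arm can. A call with a number of a shift or a turn outside -1 to 1 is refused whole. A call with a gripper value outside its range is refused whole. "hand" is the closure in counts, from 0 (fully open) to 255 (shut), set as the call begins (left out, the last holds). The fingers move at their own pace and stop on an object; "squeeze" is the grip in N (left out, the last holds). Time passes only in rows, so rows that repeat a pose let the fingers close. It gives the time, the measured TCP pose, the force, the opening and the grip force at its end, in the units of the state.
- arm.get_state(): the state, without advancing time (a new reading comes with each control period).
- optics.read_camera(name): name is "side" or "top" or "wrist"; returns a dict with "frame" (384x512x3 uint8, red, green, blue), "depth" (384x512 float32, m along the optical axis (not along the pixel's ray), 0 where there is no reading), "mtx" (3x3 intrinsics, pixels), "T" (4x4, takes a point from camera to world coordinates); the wrist camera has in their place "tool_from_camera" (4x4, takes a point from camera to tool coordinates, whose origin is the TCP and whose axes are the flange's). Camera axes: x right, y down, z forward; pixel columns grow to the right and rows downward; lengths in m; the calibration is good to about 2 mm. A picture is of the moment at which its call begins: read the wrist's pose just before it.
- arm.finish_job(): hands the job in; it is judged then, once.
The state is a dict: "clock": time; "qpos": joint angles; "dq": joint speeds; "effort": joint torques, N m; "position": TCP position; "tcp_rot": TCP orientation; "force": force on the tool from outside, world axes, zero at the start; "torque": the same for the moment, N m; "opening": finger opening in m; "grasp_force": force on a finger pad.
Only numpy, scipy, OpenCV 4.12 (cv2) and the standard library are available. Lean on these libraries where they do the work, as an engineer would, in place of code of your own. Each camera call takes 0.05 s, during which the arm holds its last target. There are 200 camera calls.

TASK

Two small porcelain birds stand on two low round dark wooden stands; one has been left off to the side of its stand. With the closed fingertips, tap or push that bird slowly and gently at its foot until it stands centred on its own stand, to within about half a centimetre. It is wobbly: keep it upright, never pinch it or lift it, do not push it off, and leave the other bird and everything else on the sideboard where they are.

Things in the scene. Friction and masses are not known exactly. Their poses are not given: they have to be found in the camera images.
- bird: the off-centre white porcelain bird, 74 mm tall, 0.1 to 0.2 kg. Foot: an upright drum, diameter 34, height 16; above it a slim leg (diameter 12), then body and head no wider than the foot (beak within 20 mm of the axis). Origin: centre of the foot's underside; z up. Pushed at the foot it slides under about 1 N and stays where it is left; pushed higher up it tips. Its facing does not matter
- stand: the round dark wooden stand under that bird: diameter 90, 30 tall, fixed, flat top without a rim. Origin: centre of its underside, on its axis; its top is 30 mm above. The bird starts with its axis 17 to 25 mm from the stand's axis, in any direction
- other_bird: an identical bird, already centred on the other stand; to be left alone. Origin: centre of the foot's underside
- other_stand: an identical fixed wooden stand under the other bird. Origin: centre of its underside
- jar: small amber glass jar with a brass cap, diameter 42, 60 tall, between or near the two stands (mm); bystander. Origin: centre of its underside
- coaster: round cork coaster, diameter 90, 10 thick, lying near the robot (mm); bystander. Origin: centre of its underside
- bowl: blue porcelain bowl, rim diameter 130, 60 tall, at the far side (mm); bystander. Origin: centre of its underside
- tumbler: clear tumbler, diameter 68, 85 tall, far left (mm); bystander. Origin: centre of its underside
- tumbler2: clear tumbler like the first, far right (mm); bystander. Origin: centre of its underside
- trinket_box: dark wooden block-like trinket box 90 x 70, 50 tall, on the right (mm); bystander. Origin: centre of its underside
- bottle: green glass bottle, diameter 72, 220 tall, on the left (mm); bystander. Origin: centre of its underside
Things that resemble listed ones, but are neither listed nor needed, are in the scene too. Leave any blue look-alike of the stand alone. What is shaped like the bird but green is not meant.

How it is judged:
On the way:
1. the fingers touch the bird (contact force between the fingers and bird above 0.05 N).
At the end, for the whole second after the job is handed in: the bird stands upright (within 3 degrees) and at rest on its stand, its axis within 6 mm of the stand's axis (horizontal distance between bird and stand below 0.006 m and angle between bird's own z axis and vertical below 0.05 rad and z of bird in the frame of stand between 0.027 and 0.033 m and linear speed of bird below 0.01 m/s); the robot touches nothing.
It fails at once if the bird is tipped by more than about 11 degrees, or falls off its stand (angle between bird's own z axis and vertical above 0.2 rad or z of bird in the frame of stand below 0.022 m).
It fails at once if the bird is lifted off its stand (z of bird in the frame of stand above 0.037 m).
It fails at once if the bird is pushed or squeezed with more than 5 N (contact force between the fingers and bird above 5 N).
It fails at once if the other bird is shifted by more than 4 mm or tipped (distance of other_bird from where it was at the start of the episode above 0.004 m or angle between other_bird's own z axis and vertical above 0.15 rad).
It fails at once if another thing on the sideboard is shifted by more than 10 mm or tipped (distance of any of jar, coaster, bowl, tumbler, tumbler2, trinket_box, bottle from where it was at the start of the episode above 0.01 m or angle between any of jar, coaster, bowl, tumbler, tumbler2, trinket_box, bottle's own z axis and vertical above 0.3 rad).
It also fails if it takes over 54 s, if anything falls off the work surface, if the arm or the gripper's body presses on something with over 40 N, if the wrist force passes 120 N, or if a joint passes its speed limit or range.

## Working session

There is one attempt and no reset: what is moved stays moved. The work goes in short steps, Python scripts to look and compute and a tool call to move; the robot and the scene stay as the last step left them, time stands still between calls to the robot, and variables do not carry over. Pictures are saved under pics/ and viewed, at most 10 in all, crops included, and the job is handed in when it is done.

Besides the shell and the picture viewer there is one more tool, called after "Emit:" as name([rows], argument=value, ...), one row to a line, values as JSON. servo_tool: Moves the arm, as the interface text tells. Shift numbers are shares of 30 cm and turn numbers shares of pi rad, none past 1 either way. Its arguments: {"type":"object","properties":{"translation":{"type":"array"},"turn":{"type":"array"},"hand":{"type":"number"},"squeeze":{"type":"number"}},"required":["translation","turn"]}

```bash
ls; mkdir -p pics; python3 - <<'E'
from workcell import arm, optics
import cv2, numpy as np
s=arm.get_state(); print(s['clock'],s['position'],s['tcp_rot'],s['opening'])
for n in ['top','side']:
    c=optics.read_camera(n); np.savez(f'pics/{n}0.npz',**c); print(c['mtx'],c['T'])
    cv2.imwrite(f'pics/{n}0.png',c['frame'][:,:,::-1])
a=cv2.imread('pics/top0.png');b=cv2.imread('pics/side0.png')
E
```

```text
pics
0.0 [0.24770439 0.51834981 0.21313123] [[-9.02263139e-01  4.31185145e-01 -7.73870291e-04]
 [ 4.31185839e-01  9.02261793e-01 -1.55859878e-03]
 [ 2.61889535e-05 -1.73994814e-03 -9.99998486e-01]] 0.09102480194934004
[[349.71373452   0.         256.21042373]
 [  0.         349.71373452 193.97465548]
 [  0.           0.           1.        ]] [[ 0.01362472 -0.9860749   0.16574274  0.39661029]
 [-0.99988645 -0.01236865  0.00860824 -0.0186039 ]
 [-0.00643835 -0.16584121 -0.98613145  1.03675722]
 [ 0.          0.          0.          1.        ]]
[[419.20187435   0.         251.7951877 ]
 [  0.         419.20187435 191.03130671]
 [  0.           0.           1.        ]] [[ 0.89873418 -0.2386364   0.36787165  0.18150228]
 [-0.4382107  -0.45864593  0.77305581 -0.78909576]
 [-0.01575642 -0.85597697 -0.5167738   0.57601914]
 [ 0.          0.          0.          1.        ]]
```

View pics/top0.png

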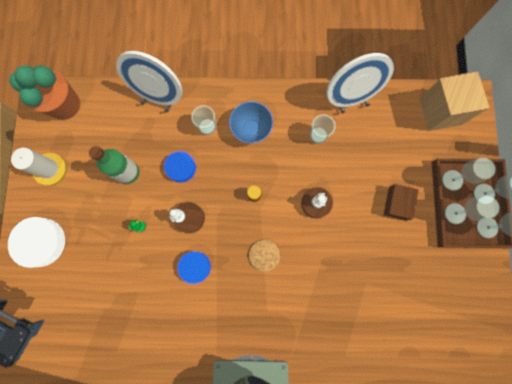

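View pics/side0.png

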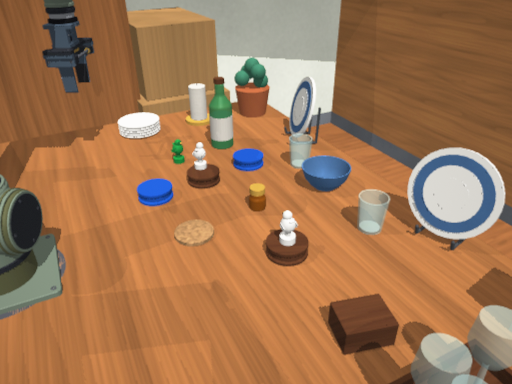

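The top view shows the off-centre bird at about (178,215) on the left stand at (187,217). The right bird, at (319,200), looks centred on its stand at (317,202). The green look-alike is at (137,226), the blue discs at (180,167) and (194,267), and the coaster at (264,256).

```bash
cat > h.py <<'E'
import numpy as np, cv2
def cloud(c,T=None):
    T=c['T'] if T is None else T
    d=c['depth']; K=c['mtx']; v,u=np.indices(d.shape)
    p=np.stack([(u-K[0,2])/K[0,0]*d,(v-K[1,2])/K[1,1]*d,d],-1)
    return p@T[:3,:3].T+T[:3,3]
def ray(c,u,v,z,T=None):
    T=c['T'] if T is None else T
    K=c['mtx']; r=T[:3,:3]@np.array([(u-K[0,2])/K[0,0],(v-K[1,2])/K[1,1],1.])
    return T[:3,3]+r*(z-T[2,3])/r[2]
def circ(p):
    A=np.c_[2*p[:,:2],np.ones(len(p))]; s=np.linalg.lstsq(A,(p[:,:2]**2).sum(1),rcond=None)[0]
    return s[:2],np.sqrt(s[2]+s[:2]@s[:2])
E
python3 - <<'E'
from h import *
for n,boxes in dict(top=[(187,215),(317,202)],side=[(203,170),(287,240)]).items():
    c=dict(np.load(f'pics/{n}0.npz')); P=cloud(c); hsv=cv2.cvtColor(c['frame'],cv2.COLOR_RGB2HSV).astype(int)
    for u,v in boxes:
        w=np.zeros(P.shape[:2],bool); w[v-35:v+30,u-28:u+28]=1
        dark=w&(hsv[...,2]<95)&(P[...,2]>.024)&(P[...,2]<.036)
        wh=w&(hsv[...,1]<60)&(hsv[...,2]>110)&(P[...,2]>.03)
        st=(dark|wh)
        q=P[dark]; 
        print(n,'stand',dark.sum(),q.min(0),q.max(0), 'mid',(q.min(0)+q.max(0))/2)
        r=P[wh]; print('  bird',wh.sum(),r.min(0),r.max(0))
        for a,b in [(.03,.05),(.05,.075),(.075,.11)]:
            k=r[(r[:,2]>a)&(r[:,2]<b)]
            if len(k): print('   ',a,len(k),k.mean(0),k.min(0)[:2],k.max(0)[:2])
c=dict(np.load('pics/top0.npz'));P=cloud(c)
for u,v in [(137,226),(254,192),(194,267),(180,167),(125,172)]: print(u,v,P[v,u])
E
```

```text
Traceback (most recent call last):
ValueError: zero-size array to reduction operation minimum which has no identity
```

```bash
python3 - <<'E'
from h import *
c=dict(np.load('pics/top0.npz')); P=cloud(c); hsv=cv2.cvtColor(c['frame'],cv2.COLOR_RGB2HSV)
print(np.round(P[205:232:3,172:210:3,2]*1000).astype(int)); print(hsv[217,168:212].tolist())
E
python3 - <<'E'
from h import *
for n,boxes in dict(top=[(187,215),(317,202)],side=[(203,170),(287,240)]).items():
    c=dict(np.load(f'pics/{n}0.npz')); P=cloud(c); hsv=cv2.cvtColor(c['frame'],cv2.COLOR_RGB2HSV).astype(int)
    for u,v in boxes:
        w=np.zeros(P.shape[:2],bool); w[v-35:v+30,u-28:u+28]=1
        t=w&(P[...,2]>.022)&(P[...,2]<.04)&(hsv[...,2]<120)
        wh=w&(hsv[...,1]<60)&(hsv[...,2]>110)
        for nm,m in (('stand',t),('bird',wh)):
            q=P[m]
            if len(q): print(n,nm,len(q),q.min(0).round(4),q.max(0).round(4),((q.min(0)+q.max(0))/2).round(4),q.mean(0).round(4))
E
```

```text
[[  0   2  30  28  31  30  32  32  29   0   1   2   0]
 [  2  29  31  28  29  28  30  30  31  27  -1   1  -1]
 [104 104  89  74  29  30  28  28  33  28  29  -3  -3]
 [103 100  86  74  44  31  31  31  28  30  31   0  -2]
 [ 84  88  90  50  37  32  29  30  30  29  32  -1   1]
 [ -4  44  47  45  30  32  30  29  32  30  29  -2   0]
 [  1  29  27  30  32  29  27  30  30  29  11  -1  -2]
 [ -2   1  27  32  30  32  33  30  27  28  -2  -2  -1]
 [  1   1  -1  30  28  30  32  29  28   1  -1   1   0]]
[[13, 138, 137], [13, 78, 154], [19, 35, 177], [24, 22, 189], [36, 20, 195], [32, 19, 205], [30, 14, 218], [27, 11, 226], [30, 9, 229], [30, 10, 228], [30, 8, 220], [30, 18, 204], [33, 11, 222], [30, 6, 241], [38, 4, 247], [34, 7, 243], [22, 29, 193], [11, 78, 138], [13, 149, 113], [13, 169, 116], [12, 149, 116], [11, 151, 120], [12, 157, 115], [12, 160, 113], [12, 155, 117], [11, 152, 116], [12, 158, 116], [12, 152, 119], [12, 151, 118], [12, 159, 119], [11, 162, 113], [12, 161, 117], [13, 163, 114], [12, 153, 115], [13, 172, 110], [12, 151, 110], [14, 162, 137], [15, 167, 179], [15, 168, 202], [
[... 283 characters left out ...]
7 0.0702]
top stand 396 [ 0.5033 -0.2269  0.0224] [ 0.5864 -0.1429  0.0357] [ 0.5448 -0.1849  0.0291] [ 0.5434 -0.1792  0.0299]
top bird 171 [ 0.5294 -0.2125  0.0283] [ 0.5682 -0.1714  0.1056] [ 0.5488 -0.1919  0.0669] [ 0.5435 -0.1859  0.0717]
side stand 428 [0.4517 0.1407 0.0221] [0.65   0.3844 0.0399] [0.5508 0.2625 0.031 ] [0.5023 0.197  0.0281]
side bird 381 [ 0.1815 -0.7891 -0.0034] [0.6509 0.4416 0.576 ] [ 0.4162 -0.1738  0.2863] [0.5369 0.2541 0.0554]
side stand 684 [ 0.501  -0.2337  0.0221] [ 0.5896 -0.1422  0.0385] [ 0.5453 -0.188   0.0303] [ 0.5396 -0.1979  0.0283]
side bird 480 [ 0.1815 -0.7891 -0.0038] [ 0.6333 -0.0441  0.576 ] [ 0.4074 -0.4166  0.2861] [ 0.5428 -0.1956  0.0659]
```

```bash
python3 - <<'E'
from h import *
from workcell import arm
c=dict(np.load('pics/top0.npz'));P=cloud(c)
for u,v in [(137,226),(254,192),(180,167),(125,172),(115,163),(98,153)]: print(u,v,P[v,u].round(3))
s=arm.get_state();R=s['tcp_rot']
print((R.T@(np.array([.497,.28,.18])-s['position'])/.3).round(3), np.degrees(np.arctan2(R[1,1],R[0,1])))
b=c['frame'][190:245,120:215,::-1]; e=dict(np.load('pics/side0.npz'))['frame'][130:195,170:235,::-1]
cv2.imwrite('pics/crop.png',np.hstack([cv2.resize(b,None,fx=5,fy=5,interpolation=2)[:270],cv2.resize(e,(270,270),interpolation=2)]))
E
```

```text
137 226 [0.466 0.324 0.055]
254 192 [ 0.567 -0.004  0.059]
180 167 [0.644 0.217 0.029]
125 172 [0.611 0.352 0.098]
115 163 [0.623 0.359 0.152]
98 153 [0.631 0.375 0.217]
[-1.092 -0.359  0.111] 64.45863699707468
```

View pics/crop.png

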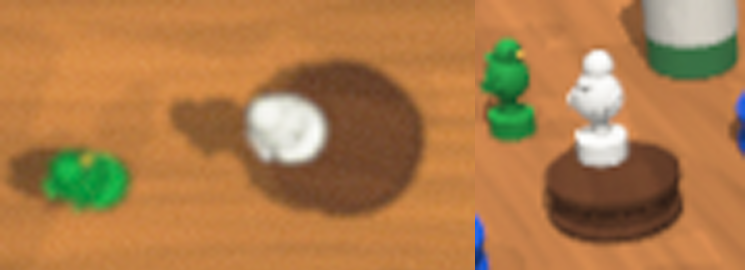

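The crop shows the bird left (+y) of the stand centre, with the green look-alike further left at about (0.466, 0.324). I'll move closer for a wrist view.

Emit:
servo_tool([
  [-0.1,-0.033,0.01],
  [-0.2,-0.066,0.02],
  [-0.3,-0.1,0.03],
  [-0.4,-0.13,0.04],
  [-0.5,-0.16,0.05],
  [-0.6,-0.19,0.05],
  [-0.7,-0.22,0.05],
  [-0.8,-0.25,0.05],
  [-0.85,-0.265,0.05],
  [-0.85,-0.265,0.05],
  [-0.85,-0.265,0.05],
], turn=[-0.02,-0.04,-0.06,-0.08,-0.1,-0.12,-0.142,-0.142,-0.142,-0.142,-0.142], hand=255)

```text
clock: 1.02
position: [0.4438, 0.3366, 0.1985]
tcp_rot: [[-1.0, 0.002, -0.001], [0.002, 1.0, -0.0], [0.001, -0.0, -1.0]]
force: [-1.1, -0.6, 0.3]
opening: 0.0208
grasp_force: 0.0
```

```bash
python3 - <<'E'
from h import *
from workcell import arm,optics
s=arm.get_state();R=s['tcp_rot'];print(s['position'],R.round(3),s['opening'],s['clock'])
c=optics.read_camera('wrist');np.savez('pics/w1.npz',pos=s['position'],R=R,**c);print(c['mtx'],c['tool_from_camera'].round(3))
cv2.imwrite('pics/w1.png',c['frame'][:,:,::-1])
E
```

```text
[0.44380646 0.33662896 0.19852285] [[-1.     0.002 -0.001]
 [ 0.002  1.    -0.   ]
 [ 0.001 -0.    -1.   ]] 0.02079694503680852 1.0167
[[304.81833738   0.         256.43344042]
 [  0.         304.81833738 190.58977005]
 [  0.           0.           1.        ]] [[-0.001 -0.972 -0.236  0.066]
 [ 1.    -0.001  0.001  0.001]
 [-0.001 -0.236  0.972 -0.17 ]
 [ 0.     0.     0.     1.   ]]
```

View pics/w1.png

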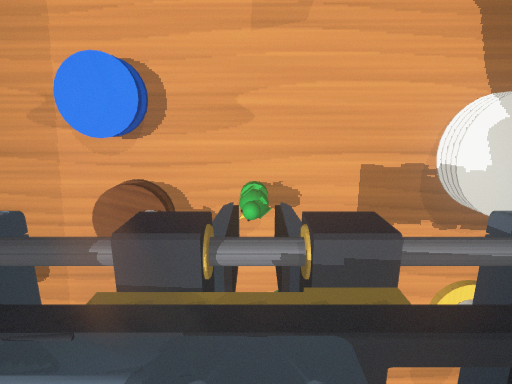

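The wrist view shows the blue look-alike at (100,93), the green bird at (253,200), and our stand partly hidden at (135,210). The camera looks toward −x from the tool, so I'll move beyond the bird to see it.

Emit:
servo_tool([
  [-0.05,-0.12,0],
  [-0.12,-0.24,0],
  [-0.2,-0.35,0],
  [-0.3,-0.45,0],
  [-0.39,-0.49,0],
  [-0.39,-0.49,0],
  [-0.39,-0.49,0],
], turn=[0,0,0,0,0,0,0])

```text
clock: 1.65
position: [0.5608, 0.1906, 0.1984]
tcp_rot: [[-1.0, 0.0, -0.001], [0.0, 1.0, 0.0], [0.001, 0.0, -1.0]]
force: [-0.4, 1.4, -0.9]
opening: 0.0004
grasp_force: 0.0
```

```bash
python3 - <<'E'
from h import *
from workcell import arm,optics
s=arm.get_state();R=s['tcp_rot'];print(s['position'],s['opening'],s['clock'])
c=optics.read_camera('wrist');np.savez('pics/w2.npz',pos=s['position'],R=R,**c)
cv2.imwrite('pics/w2.png',c['frame'][:,:,::-1])
E
```

```text
[0.56084282 0.19060317 0.19841592] 0.00039536544016690396 1.65
```

View pics/w2.png

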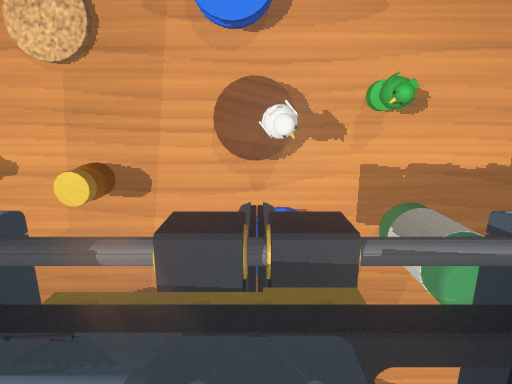

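This view shows the bird at (281,122) with its beak at (292,136), on the stand at (255,117). I'll measure both from this picture.

```bash
cat >> h.py <<'E'
def measure(f):
    c=dict(np.load(f)); W=np.eye(4);W[:3,:3]=c['R'];W[:3,3]=c['pos'];T=W@c['tool_from_camera']
    P=cloud(c,T); hsv=cv2.cvtColor(c['frame'],cv2.COLOR_RGB2HSV).astype(int)
    near=(abs(P[...,0]-.497)<.075)&(abs(P[...,1]-.19)<.06)&(c['depth']>.08)
    wh=near&(hsv[...,1]<70)&(hsv[...,2]>120)&(P[...,2]>.02)
    top=near&(P[...,2]>.022)&~wh
    m=cv2.morphologyEx((top|wh).astype(np.uint8),cv2.MORPH_OPEN,np.ones((3,3)))
    q=P[(m>0)&(P[...,2]<.038)&~wh]
    hull=cv2.convexHull(q[:,:2].astype(np.float32))[:,0]
    r=np.full(1,0); print('stand',len(q),'z',q[:,2].mean().round(4),'fit',[np.round(x,4) for x in circ(hull)],'minmax',q.min(0).round(4),q.max(0).round(4))
    # ray contour of stand top
    con=max(cv2.findContours(m,cv2.RETR_EXTERNAL,cv2.CHAIN_APPROX_NONE)[0],key=cv2.contourArea)[:,0]
    g=np.array([ray(c,u,v,.03,T) for u,v in con]); print('  contour ray',[np.round(x,4) for x in circ(g)])
    for a,b in [(.036,.05),(.05,.065),(.065,.083),(.083,.11)]:
        k=P[wh&(P[...,2]>a)&(P[...,2]<b)]
        if len(k): print('  bird',a,len(k),'mean',k.mean(0).round(4),'min',k.min(0)[:2].round(4),'max',k.max(0)[:2].round(4))
    ye=near&(hsv[...,0]>10)&(hsv[...,0]<35)&(hsv[...,1]>110)&(P[...,2]>.06)
    print('  beak',ye.sum(),P[ye].mean(0).round(4))
    return c,T,P,wh
E
python3 - <<'E'
from h import *
c,T,P,wh=measure('pics/w2.npz')
v,u=np.nonzero(wh);print(u.min(),u.max(),v.min(),v.max())
b=c['frame'][70:170,200:350,::-1];cv2.imwrite('pics/c2.png',cv2.resize(b,None,fx=5,fy=5,interpolation=2))
E
```

```text
stand 4473 z 0.029 fit [array([0.4972, 0.1893]), np.float64(0.0447)] minmax [0.4525 0.1445 0.0257] [0.5413 0.233  0.0317]
  contour ray [array([0.4973, 0.1898]), np.float64(0.0443)]
  bird 0.036 21 mean [0.4946 0.1993 0.0441] min [0.4865 0.1973] max [0.5026 0.2035]
  bird 0.065 300 mean [0.4977 0.2107 0.0784] min [0.4801 0.194 ] max [0.515  0.2297]
  bird 0.083 679 mean [0.4987 0.2129 0.0944] min [0.4852 0.2009] max [0.5116 0.2267]
  beak 158 [0.5273 0.1958 0.2574]
89 477 100 264
```

View pics/c2.png

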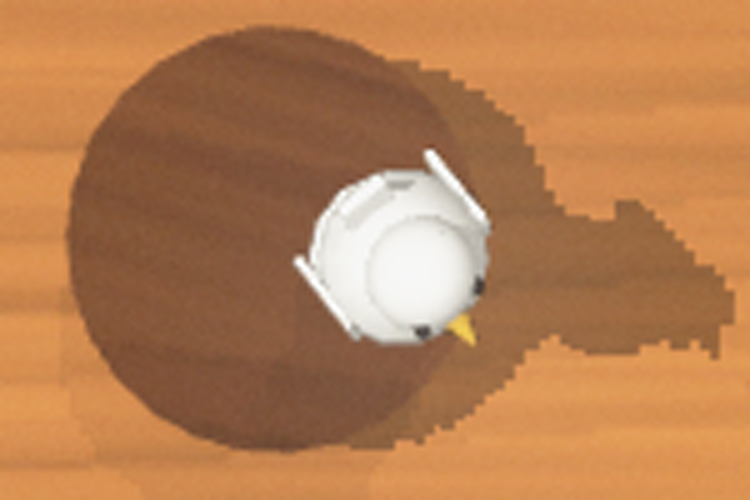

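The beak points to about azimuth 37° (world). The wing tips lie near 109° and 162°, so contact from azimuth about 80° touches only the foot. The bird is at about (0.498, 0.2125) and the stand at (0.4973, 0.1895). I'll go in on the +y side, turned 10°.

Emit:
servo_tool([
  [0.09,0.1,0],
  [0.185,0.213,0],
  [0.185,0.213,0],
  [0.185,0.213,0.1],
  [0.185,0.213,0.2],
  [0.185,0.213,0.3],
  [0.185,0.213,0.4],
  [0.185,0.213,0.46],
  [0.185,0.213,0.5],
  [0.185,0.213,0.52],
  [0.185,0.213,0.52],
  [0.185,0.213,0.52],
], turn=[0.028,0.056,0.056,0.056,0.056,0.056,0.056,0.056,0.056,0.056,0.056,0.056])

```text
clock: 2.7
position: [0.5049, 0.2549, 0.0435]
tcp_rot: [[-0.985, 0.173, 0.0], [0.173, 0.985, 0.0], [-0.0, 0.0, -1.0]]
force: [-0.4, 1.0, -0.0]
opening: 0.0006
grasp_force: 0.0
```

```bash
python3 - <<'E'
from h import *
from workcell import arm,optics
s=arm.get_state();R=s['tcp_rot'];print(s['position'],R.round(3),s['force'],s['clock'])
c=optics.read_camera('side');np.savez('pics/s3.npz',**c)
w=optics.read_camera('wrist');np.savez('pics/w3.npz',pos=s['position'],R=R,**w)
a=cv2.resize(c['frame'][100:200,150:250,::-1],(400,400),interpolation=2)
cv2.imwrite('pics/m3.png',np.hstack([a,cv2.resize(w['frame'][:,:,::-1],(400,300)).copy() if 0 else cv2.copyMakeBorder(cv2.resize(w['frame'][:,:,::-1],(400,300)),0,100,0,0,0)]))
E
```

```text
[0.50488083 0.25493682 0.04353402] [[-0.985  0.173  0.   ]
 [ 0.173  0.985  0.   ]
 [-0.     0.    -1.   ]] [-0.41696497  0.98120025 -0.0335838 ] 2.7
```

View pics/m3.png

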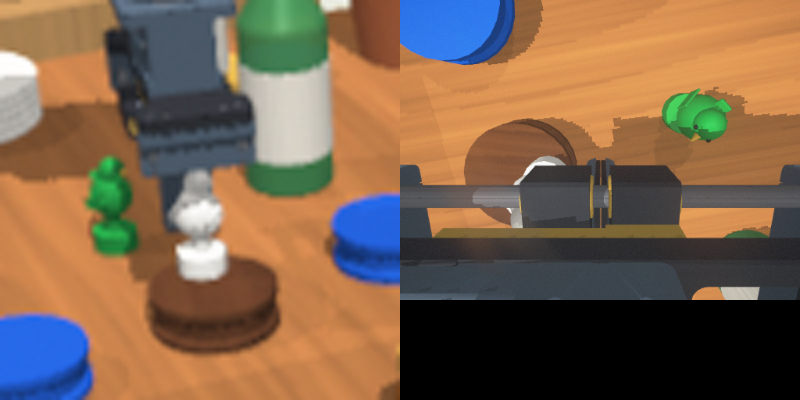

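The side view shows the fingers behind the bird, clear of it and of the bottle. I'll lower to z = 0.037 and close most of the gap.

Emit:
servo_tool([
  [0,0,0.01],
  [0,0,0.02],
  [0,0,0.022],
  [-0.0006,-0.0033,0.022],
  [-0.0012,-0.0066,0.022],
  [-0.0018,-0.01,0.022],
  [-0.0024,-0.013,0.022],
  [-0.003,-0.0165,0.022],
  [-0.0036,-0.02,0.022],
  [-0.0042,-0.023,0.022],
  [-0.0048,-0.026,0.022],
  [-0.0053,-0.029,0.022],
  [-0.0053,-0.029,0.022],
  [-0.0053,-0.029,0.022],
], turn=[0,0,0,0,0,0,0,0,0,0,0,0,0,0])

```text
clock: 3.97
position: [0.5053, 0.2452, 0.0364]
tcp_rot: [[-0.985, 0.175, 0.0], [0.175, 0.985, 0.0], [-0.0, 0.0, -1.0]]
force: [0.9, 0.1, 0.1]
opening: 0.0005
grasp_force: 0.0
```

```bash
cat >> h.py <<'E'
def look(tag):
    from workcell import arm,optics
    s=arm.get_state();print(s['position'].round(4),np.round(s['force'],2),s['clock'])
    c=optics.read_camera('side');np.savez(f'pics/{tag}.npz',**c);return side(c)
def side(c):
    # bird foot & stand in side view by rays on known planes
    P=cloud(c);hsv=cv2.cvtColor(c['frame'],cv2.COLOR_RGB2HSV).astype(int)
    near=(abs(P[...,0]-.497)<.06)&(abs(P[...,1]-.192)<.055)
    wh=near&(hsv[...,1]<70)&(hsv[...,2]>110)&(P[...,2]>.028)
    n,l,st,_=cv2.connectedComponentsWithStats(wh.astype(np.uint8)); wh=l==1+st[1:,4].argmax()
    v=np.nonzero(wh)[0].max(); rows=[]
    for r in range(v-7,v+1):
        u=np.nonzero(wh[r])[0]; rows.append((r,u.min(),u.max()))
    foot=[(a+b)/2 for r,a,b in rows[1:7]]
    v0=np.nonzero(wh)[0].min(); hd=np.nonzero(wh[v0+1:v0+5])[1]
    k=P[wh&(P[...,2]<.044)]
    print('foot rows',rows,'uc',np.mean(foot).round(2),'head u',(hd.min()+hd.max())/2,'top v',v0,'low pts',k.mean(0).round(4))
    # foot centre: bottom front edge of foot on z=.03, plus 17mm along horizontal view direction
    f=ray(c,np.mean(foot),v+.5,.03); d=f[:2]-c['T'][:2,3]; print('  foot centre est',(f[:2]+.017*d/np.linalg.norm(d)).round(4))
E
python3 - <<'E'
from h import *
side(dict(np.load('pics/side0.npz'))); side(dict(np.load('pics/s3.npz'))); look('s4')
E
```

```text
foot rows [(162, np.int64(194), np.int64(205)), (163, np.int64(194), np.int64(205)), (164, np.int64(194), np.int64(206)), (165, np.int64(194), np.int64(206)), (166, np.int64(194), np.int64(206)), (167, np.int64(195), np.int64(205)), (168, np.int64(195), np.int64(205)), (169, np.int64(196), np.int64(203))] uc 199.92 head u 199.0 top v 143 low pts [0.496  0.2029 0.0377]
  foot centre est [0.4985 0.2138]
foot rows [(45, np.int64(189), np.int64(192)), (46, np.int64(190), np.int64(192)), (47, np.int64(191), np.int64(193)), (48, np.int64(193), np.int64(193)), (49, np.int64(193), np.int64(194)), (50, np.int64(195), np.int64(195)), (51, np.int64(196), np.int64(196)), (52, np.int64(197), np.int64(198))] uc 193.42 head u 186.5 top v 8 low pts [nan nan nan]
  foot centre est [0.9446 1.5497]
[0.5053 0.2452 0.0364] [0.92 0.06 0.12] 3.9667
foot rows [(49, np.int64(191), np.int64(193)), (50, np.int64(192), np.int64(194)), (51, np.int64(193), np.int64(194)), (52, np.int64(194), np.int64(195)), (53, np.int64(195), np.int64(196)), (54, np.int64(196), np.int64(196)), (55, np.int64(197), np.int64(198)), (56, np.int64(199), np.int64(200))] uc 195.0 head u 188.5 top v 0 low pts [nan nan nan]
  foot centre est [0.9212 1.4563]h.py:49: RuntimeWarning: Mean of empty slice.
  print('foot rows',rows,'uc',np.mean(foot).round(2),'head u',(hd.min()+hd.max())/2,'top v',v0,'low pts',k.mean(0).round(4))
  ret = um.true_divide(
h.py:49: RuntimeWarning: Mean of empty slice.
  print('foot rows',rows,'uc',np.mean(foot).round(2),'head u',(hd.min()+hd.max())/2,'top v',v0,'low pts',k.mean(0).round(4))
  ret = um.true_divide(
```

Emit:
servo_tool([
  [-0.0004,-0.0025,0],
  [-0.0008,-0.005,0],
  [-0.0013,-0.0075,0],
  [-0.0018,-0.01,0],
  [-0.0022,-0.0125,0],
  [-0.0026,-0.015,0],
  [-0.003,-0.0175,0],
  [-0.0035,-0.02,0],
  [-0.004,-0.0225,0],
  [-0.0044,-0.025,0],
  [-0.0048,-0.0275,0],
  [-0.0053,-0.03,0],
  [-0.0053,-0.03,0],
  [-0.0053,-0.03,0],
  [-0.0053,-0.03,0],
], turn=[0,0,0,0,0,0,0,0,0,0,0,0,0,0,0])

```text
clock: 5.27
position: [0.5054, 0.2362, 0.0364]
tcp_rot: [[-0.985, 0.175, 0.0], [0.175, 0.985, 0.0], [-0.0, 0.0, -1.0]]
force: [0.4, 2.7, 1.0]
opening: 0.0006
grasp_force: 0.9
```

```bash
sed -i 's/&(P\[...,2\]>.028)/\&(P[...,2]>.028)\&(P[...,2]<.11)\&(c["depth"]>.1)/' h.py; python3 - <<'E'
from h import *
side(dict(np.load('pics/side0.npz'))); side(dict(np.load('pics/s3.npz')));side(dict(np.load('pics/s4.npz'))); look('s5')
E
```

```text
foot rows [(162, np.int64(194), np.int64(205)), (163, np.int64(194), np.int64(205)), (164, np.int64(194), np.int64(206)), (165, np.int64(194), np.int64(206)), (166, np.int64(194), np.int64(206)), (167, np.int64(195), np.int64(205)), (168, np.int64(195), np.int64(205)), (169, np.int64(196), np.int64(203))] uc 199.92 head u 199.0 top v 143 low pts [0.496  0.2029 0.0377]
  foot centre est [0.4985 0.2138]
foot rows [(162, np.int64(194), np.int64(205)), (163, np.int64(194), np.int64(205)), (164, np.int64(194), np.int64(206)), (165, np.int64(194), np.int64(206)), (166, np.int64(194), np.int64(206)), (167, np.int64(195), np.int64(206)), (168, np.int64(196), np.int64(205)), (169, np.int64(197), np.int64(204))] uc 200.08 head u 199.0 top v 143 low pts [0.4974 0.203  0.0378]
  foot centre est [0.4989 0.2136]
foot rows [(162, np.int64(194), np.int64(205)), (163, np.int64(194), np.int64(205)), (164, np.int64(194), np.int64(206)), (165, np.int64(194), np.int64(206)), (166, np.int64(194), np.int64(206)), (167, np.int64(195), np.int64(206)), (168, np.int64(195), np.int64(205)), (169, np.int64(196), np.int64(204))] uc 200.0 head u 198.5 top v 147 low pts [0.4975 0.206  0.0374]
  foot centre est [0.4987 0.2137]
[0.5054 0.2362 0.0364] [0.41 2.7  0.98] 5.2667
foot rows [(163, np.int64(194), np.int64(206)), (164, np.int64(195), np.int64(206)), (165, np.int64(195), np.int64(206)), (166, np.int64(195), np.int64(206)), (167, np.int64(195), np.int64(206)), (168, np.int64(195), np.int64(206)), (169, np.int64(196), np.int64(205)), (170, np.int64(198), np.int64(202))] uc 200.5 head u 199.0 top v 148 low pts [0.4967 0.1995 0.0374]
  foot centre est [0.4979 0.2075]
```

Contact was made and the bird is sliding upright. I'll keep going slowly.

Emit:
servo_tool([
  [-0.0003,-0.0018,0],
  [-0.0006,-0.0036,0],
  [-0.0009,-0.0054,0],
  [-0.0012,-0.0072,0],
  [-0.0016,-0.009,0],
  [-0.0019,-0.0108,0],
  [-0.0022,-0.0126,0],
  [-0.0025,-0.0144,0],
  [-0.0028,-0.0162,0],
  [-0.0032,-0.018,0],
  [-0.0035,-0.0198,0],
  [-0.0038,-0.0216,0],
  [-0.0041,-0.0234,0],
  [-0.0044,-0.0252,0],
  [-0.0047,-0.027,0],
  [-0.005,-0.0288,0],
  [-0.0054,-0.0306,0],
  [-0.0057,-0.0324,0],
  [-0.0057,-0.0324,0],
  [-0.0057,-0.0324,0],
], turn=[0,0,0,0,0,0,0,0,0,0,0,0,0,0,0,0,0,0,0,0])

```text
clock: 6.98
position: [0.5052, 0.2261, 0.0363]
tcp_rot: [[-0.985, 0.175, -0.0], [0.175, 0.985, -0.0], [0.0, -0.0, -1.0]]
force: [0.0, 1.5, 1.5]
opening: 0.0005
grasp_force: 0.9
```

```bash
python3 - <<'E'
from h import *
look('s6')
E
```

```text
[0.5052 0.2261 0.0363] [0.05 1.51 1.52] 6.9833
foot rows [(164, np.int64(195), np.int64(207)), (165, np.int64(195), np.int64(207)), (166, np.int64(196), np.int64(207)), (167, np.int64(196), np.int64(207)), (168, np.int64(196), np.int64(207)), (169, np.int64(196), np.int64(207)), (170, np.int64(196), np.int64(206)), (171, np.int64(197), np.int64(205))] uc 201.33 head u 200.0 top v 150 low pts [0.4971 0.19   0.0379]
  foot centre est [0.498  0.2009]
```

Emit:
servo_tool([
  [-0.0003,-0.0018,0],
  [-0.0006,-0.0036,0],
  [-0.0009,-0.0054,0],
  [-0.0012,-0.0072,0],
  [-0.0016,-0.009,0],
  [-0.0019,-0.0108,0],
  [-0.0022,-0.0126,0],
  [-0.0026,-0.0148,0],
  [-0.0026,-0.0148,0],
  [-0.0026,-0.0148,0],
  [-0.001,-0.006,0],
  [0.003,0.015,0],
  [0.008,0.045,0],
  [0.015,0.08,0],
  [0.015,0.08,-0.1],
  [0.015,0.08,-0.2],
  [0.015,0.08,-0.3],
  [0.015,0.08,-0.4],
  [0.015,0.08,-0.5],
  [0.015,0.08,-0.54],
], turn=[0,0,0,0,0,0,0,0,0,0,0,0,0,0,0,0,0,0,0,0])

```text
clock: 8.7
position: [0.5066, 0.2525, 0.2029]
tcp_rot: [[-0.985, 0.174, 0.006], [0.174, 0.985, 0.003], [-0.006, 0.004, -1.0]]
force: [0.5, -1.6, 1.0]
opening: 0.0005
grasp_force: 0.0
```

```bash
python3 - <<'E'
from h import *
look('s7')
from workcell import arm
s=arm.get_state(); print((s['tcp_rot'].T@(np.array([.56,.19,.198])-s['position'])/.3).round(3))
E
```

```text
[0.5066 0.2525 0.2029] [ 0.51 -1.62  0.96] 8.7
foot rows [(165, np.int64(196), np.int64(207)), (166, np.int64(196), np.int64(208)), (167, np.int64(196), np.int64(207)), (168, np.int64(196), np.int64(208)), (169, np.int64(196), np.int64(208)), (170, np.int64(196), np.int64(207)), (171, np.int64(197), np.int64(206)), (172, np.int64(198), np.int64(204))] uc 201.75 head u 200.5 top v 145 low pts [0.4966 0.1865 0.0373]
  foot centre est [0.497 0.195]
[-0.21  -0.175  0.02 ]
```

Emit:
servo_tool([
  [-0.07,-0.06,0],
  [-0.14,-0.12,0.01],
  [-0.21,-0.175,0.02],
  [-0.21,-0.175,0.02],
  [-0.21,-0.175,0.02],
  [-0.21,-0.175,0.02],
], turn=[-0.02,-0.04,-0.056,-0.056,-0.056,-0.056])

```text
clock: 9.25
position: [0.5571, 0.1886, 0.1915]
tcp_rot: [[-1.0, 0.0, -0.002], [0.0, 1.0, 0.0], [0.002, 0.0, -1.0]]
force: [0.4, -0.9, -0.7]
opening: 0.0005
grasp_force: 0.0
```

```bash
python3 - <<'E'
from h import *
from workcell import arm,optics
s=arm.get_state();print(s['position'],s['clock'])
c=optics.read_camera('wrist');np.savez('pics/w8.npz',pos=s['position'],R=s['tcp_rot'],**c)
measure('pics/w8.npz')
b=c['frame'][70:170,200:350,::-1];cv2.imwrite('pics/c8.png',cv2.resize(b,None,fx=5,fy=5,interpolation=2))
E
```

```text
[0.55713836 0.18860585 0.19145809] 9.25
stand 4615 z 0.029 fit [array([0.4972, 0.1893]), np.float64(0.0447)] minmax [0.4526 0.1451 0.0265] [0.5419 0.2339 0.0319]
  contour ray [array([0.4972, 0.1894]), np.float64(0.0441)]
  bird 0.065 318 mean [0.4968 0.1964 0.0787] min [0.4793 0.178 ] max [0.5137 0.214 ]
  bird 0.083 693 mean [0.4973 0.1967 0.0946] min [0.4832 0.1846] max [0.511  0.2104]
  beak 161 [0.5239 0.1919 0.2514]
```

View pics/c8.png

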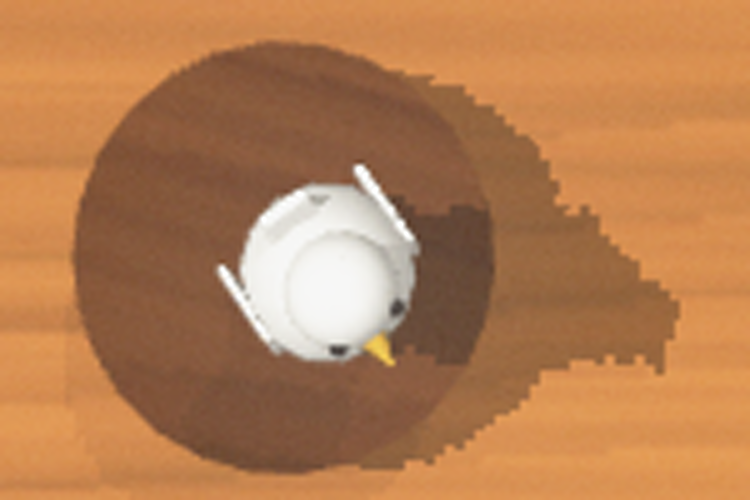

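The picture shows the bird upright at (330,270), still right of the stand centre at (285,258). It is at (0.4968, 0.1965), so about 7 mm remains along −y. I'll approach again.

Emit:
servo_tool([
  [0.06,0.06,0],
  [0.12,0.12,0],
  [0.18,0.171,0],
  [0.18,0.171,0],
  [0.18,0.171,0.1],
  [0.18,0.171,0.2],
  [0.18,0.171,0.3],
  [0.18,0.171,0.4],
  [0.18,0.171,0.45],
  [0.18,0.171,0.48],
  [0.18,0.171,0.488],
  [0.18,0.171,0.488],
  [0.18,0.171,0.488],
  [0.18,0.171,0.488],
], turn=[0.02,0.04,0.056,0.056,0.056,0.056,0.056,0.056,0.056,0.056,0.056,0.056,0.056,0.056])

```text
clock: 10.47
position: [0.5049, 0.2397, 0.0474]
tcp_rot: [[-0.985, 0.175, 0.003], [0.175, 0.985, 0.001], [-0.002, 0.002, -1.0]]
force: [0.3, 1.7, -0.3]
opening: 0.0003
grasp_force: 0.0
```

Emit:
servo_tool([
  [0,0,0.015],
  [0,0,0.028],
  [0,0,0.035],
  [0,0,0.035],
  [-0.0008,-0.005,0.035],
  [-0.0018,-0.01,0.035],
  [-0.0026,-0.015,0.035],
  [-0.0035,-0.02,0.035],
  [-0.0044,-0.025,0.035],
  [-0.0053,-0.03,0.035],
  [-0.0062,-0.035,0.035],
  [-0.007,-0.04,0.035],
  [-0.0077,-0.044,0.035],
  [-0.0084,-0.048,0.035],
  [-0.009,-0.051,0.035],
  [-0.0095,-0.054,0.035],
  [-0.0095,-0.054,0.035],
  [-0.0095,-0.054,0.035],
], turn=[0,0,0,0,0,0,0,0,0,0,0,0,0,0,0,0,0,0])

```text
clock: 11.97
position: [0.5041, 0.2229, 0.0356]
tcp_rot: [[-0.985, 0.175, 0.001], [0.175, 0.985, 0.0], [-0.0, 0.001, -1.0]]
force: [-0.1, 1.0, 0.9]
opening: 0.0003
grasp_force: 0.6
```

Emit:
servo_tool([
  [-0.0003,-0.0018,0],
  [-0.0006,-0.0036,0],
  [-0.0009,-0.0054,0],
  [-0.0012,-0.0072,0],
  [-0.0016,-0.009,0],
  [-0.0019,-0.0108,0],
  [-0.0022,-0.0126,0],
  [-0.0025,-0.0144,0],
  [-0.0028,-0.0162,0],
  [-0.0032,-0.018,0],
  [-0.0035,-0.0198,0],
  [-0.0038,-0.0216,0],
  [-0.0041,-0.0234,0],
  [-0.0043,-0.0246,0],
  [-0.0043,-0.0246,0],
  [-0.0043,-0.0246,0],
  [-0.0043,-0.0246,0],
], turn=[0,0,0,0,0,0,0,0,0,0,0,0,0,0,0,0,0])

```text
clock: 13.38
position: [0.5038, 0.2152, 0.0354]
tcp_rot: [[-0.985, 0.175, -0.0], [0.175, 0.985, -0.0], [0.0, -0.0, -1.0]]
force: [0.5, 1.5, 1.2]
opening: 0.0006
grasp_force: 0.9
```

Emit:
servo_tool([
  [0.001,0.006,0],
  [0.004,0.02,0],
  [0.01,0.05,0],
  [0.017,0.09,0],
  [0.017,0.09,0],
  [0.017,0.09,-0.1],
  [0.017,0.09,-0.2],
  [0.017,0.09,-0.3],
  [0.017,0.09,-0.4],
  [0.017,0.09,-0.5],
  [0.017,0.09,-0.53],
  [-0.07,0.03,-0.53],
  [-0.14,-0.04,-0.53],
  [-0.2,-0.11,-0.53],
  [-0.2,-0.11,-0.53],
  [-0.2,-0.11,-0.53],
  [-0.2,-0.11,-0.53],
], turn=[0,0,0,0,0,0,0,0,0,0,0,-0.02,-0.04,-0.056,-0.056,-0.056,-0.056])

```text
clock: 14.8
position: [0.5565, 0.1726, 0.1936]
tcp_rot: [[-1.0, 0.0, -0.002], [0.0, 1.0, 0.0], [0.002, 0.0, -1.0]]
force: [-0.3, -0.2, -0.2]
opening: 0.0004
grasp_force: 0.0
```

```bash
python3 - <<'E'
from h import *
from workcell import arm,optics
s=arm.get_state();print(s['position'],s['clock'])
c=optics.read_camera('wrist');np.savez('pics/w9.npz',pos=s['position'],R=s['tcp_rot'],**c)
measure('pics/w9.npz')
b=c['frame'][70:170,200:350,::-1];cv2.imwrite('pics/c9.png',cv2.resize(b,None,fx=5,fy=5,interpolation=2))
E
```

```text
[0.55654079 0.17257223 0.19364623] 14.8
stand 4525 z 0.029 fit [array([0.4973, 0.1893]), np.float64(0.0446)] minmax [0.4526 0.145  0.0266] [0.5419 0.2333 0.0316]
  contour ray [array([0.6656, 0.396 ]), np.float64(0.0713)]
  bird 0.036 10 mean [0.4897 0.1777 0.0434] min [0.4822 0.1741] max [0.4962 0.1852]
  bird 0.065 328 mean [0.4959 0.1889 0.0786] min [0.4786 0.1712] max [0.5131 0.2075]
  bird 0.083 679 mean [0.4969 0.1899 0.0947] min [0.4827 0.1776] max [0.5105 0.2037]
  beak 149 [0.5234 0.1775 0.2504]
```

View pics/c9.png

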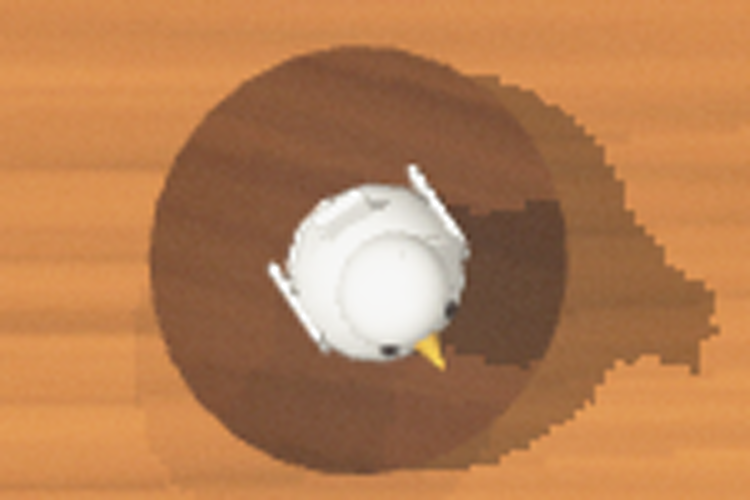

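The bird stands upright in the middle of its stand: it measures (0.496, 0.1895) against (0.4973, 0.1893), about 1.5 mm off. The arm is clear, so I'm handing in.

```bash
python3 -c "
from workcell import arm
print(arm.finish_job())"
```

```text
the job is handed in; nothing more can be done
None
```

I handed the job in with the bird upright about 1.5 mm from the centre of its stand, by the last wrist-camera measurement; the hand-in returned no verdict.

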